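# Add a drive unit to the column and hold it true with an assembly square

### The arm

A 6-joint arm with a two-finger parallel gripper is mounted at the origin on the work surface. World frame = base frame: x ahead of the robot, y to its left, z up, the work surface at z = 0. Lengths are in m, angles in rad, forces in N, time in s.
With the tool pointing down it reaches from about 0.375 to 0.9 m from the base axis. Payload 3.1 kg.
Tool frame: the origin (TCP) lies between the finger pads; the fingertips stand robot.tip_extent ahead of it and the grasp point (between the pads) lies 3 mm ahead of it (robot.tip_extent is the distance from the TCP to the fingertips, in m); z points along the fingers, x is the direction in which the jaws open and shut, and the axes are right-handed (so a half turn about z gives the same grasp; the last joint's range is limited). The gripper opens to 87 mm and grips with 3 to 60 N. Pads are 19 mm wide; open, the fingers measure 117 mm over their backs; the gripper's body (75 mm by 190 mm) begins 51 mm behind the grasp point.
Start: joints at [-0.178, 0.527, 1.433, -0, 1.181, -0.178], TCP at [0.625, 0, 0.245] pointing down, gripper open.
Joint ranges: [-3.08, 3.08], [-0.75, 2.2], [0.22, 2.44], [-1.43, 4.57], [0, 2.65], [-2.85, 2.85]. Speed limits (rad/s): [2.79, 2.79, 3.14, 3.14, 3.14, 3.14].

### API

Orientations are given as a unit quaternion [x, y, z, w].
In Python, from rig import robot, cams gives the robot as it stands.
- The arm moves only by the tool carry_out, never from a script. Its argument "steps" is a list of rows, each a list of 3 entries, a list of its own where there are three numbers: the shift along the world's x, y, z in cm, then the turn about the world's z in degrees, then the closure, from 0 (fully open) to 1 (shut). In form: [[[dx, dy, dz], spin, fingers], ...]. A call has 1 to 10 rows; each row shifts and turns the pose as measured when the row begins; what a row does not reach is not made up. A row lasts 1/10 s, in which the tool goes at most 50 mm and 8.59 degrees, less where a joint would pass 70% of its speed; a pose out of reach is approached as far as the arm can. A call with a gripper value outside its range is refused whole. The fingers move at their own pace and stop on an object; "squeeze" is the grip in N (left out, the last holds). Time passes only in rows, so rows that do not move let the fingers close. It gives the time, the measured TCP pose, the force and the opening at its end, in the units of the state.
- robot.get_obs(): the state, without advancing time (a new reading comes with each control period).
- cams.camera(name): name is "scene" or "side" or "wrist"; returns a dict with "pixels" (400x640x3 uint8, red, green, blue), "fx", "fy", "cx", "cy" (pixels), "k1" (the pictures are not rectified: a ray, as slopes to the right and down, at radius r is drawn at 1 + k1 r^2 times it, then the intrinsics apply), "eye" and "rotation" of the camera in the world. Camera axes: x right, y up, looking along -z (the intrinsics and any distortion apply to the point x, -y, -z); pixel columns grow to the right and rows downward; lengths in m; the calibration is good to about 2 mm. A picture is of the moment at which its call begins. There is no depth.
- robot.hand_in(): hands the job in, once; it reports no verdict.
The state is a dict: "time": time; "q": joint angles; "joint_velocities": joint speeds; "joint_torque": joint torques, N m; "position": TCP position; "tool_rot": TCP orientation; "ft_force": force on the tool from outside, world axes, zero at the start; "moment": the same for the moment, N m; "grip_width": finger opening in m.
Only numpy, scipy, OpenCV 4.12 (cv2) and the standard library are available. Lean on these libraries where they do the work, as an engineer would, in place of code of your own. Each camera call takes 0.05 s, during which the arm holds its last target. There are 200 camera calls.

### The job

Stack the loose valve drive unit squarely on top of the two that are already joined, so that all its sides are flush with theirs, and let go of it. Then take the aluminium assembly square and press it into the corner between the base plate and the long side of the column that faces the square, foot flat on the plate and upright leg flat against the column, so that the new unit is trued flush with the units below. Finish while still gripping the square and keeping it pressed against both plate and column, so that a colleague can screw on the joining plate; leave the bottle, the screwdriver and the loose joining plate where they are.

Things in the scene. Friction and masses are not known exactly. Their poses are not given: they have to be found in the camera images.
- base_plate: flat steel mounting plate 180 mm (x) by 175 mm (y), 8 mm thick, screwed to the bench. Origin: centre of its underside, at bench level. The column is screwed down on it with its centre at x = 0, y = +42.5 mm of this frame, axes parallel; so 100 mm of free plate lies in front of the column's side to work on, and the square's 130 mm foot overhangs the plate's edge by 30 mm
- column: two closed aluminium valve drive units 150 x 60 x 45 mm, one on the other, joined by steel plates on the short ends (4 mm proud there): 150 mm along x, 60 along y, 90 high. Fixed on the base plate. Origin: centre of the underside, 8 mm above the bench; z up. The side to work on is the flat upright long side at y = -30 mm of this frame, which always faces the square.
- case: the loose third valve drive unit, the same closed aluminium case: 150 mm (x) by 60 mm (y) by 45 mm high, about 0.45 kg, flat top and underside with nothing to locate it; either end may point either way. Origin: centre of the underside. Lying on the column it slides under a side push of about 2 to 4 N
- square: aluminium assembly square, an upright L standing on its foot, 0.39 kg, 18 mm thick (along x). Origin: outer corner of the L at its underside, mid-thickness (corner clipped by 8 mm). Upright leg: y -34 to 0 mm, 150 mm high; outer face y = 0 looks along +y, to the column. Foot: along -y to y = -130 mm, 34 mm high. Grip it across its thickness, on the leg from above or on the foot
- bottle: bystander: closed glass bottle with a blue cap, 56 mm across, 105 mm high; origin at the centre of its underside
- screwdriver: bystander: screwdriver, 170 mm long, lying on the bench beyond the work
- joining_plate: bystander: loose flat steel plate 32 x 44 x 4 mm lying on the bench, for the colleague; origin at the centre of its underside
Things that resemble listed ones, but are neither listed nor needed, are in the scene too. What is shaped like the case but yellow is not meant.

How it is judged:
On the way, in this order (a step that is already met when the one before it is completed fails the run):
1. the loose unit lies squarely on the column (within 6 mm and 0.06 rad) and has been let go (z of case in the frame of column between 0.087 and 0.093 m and x of case in the frame of column between -0.006 and 0.006 m and y of case in the frame of column between -0.006 and 0.006 m and angle between the x axis of case and the x axis of column, either way round below 0.06 rad and contact force between the fingers and case below 0.1 N), for 0.3 s.
2. the gripped square is pressed into the corner: foot on the base plate, upright leg against the joined units (contact force between square and column above 1.5 N and contact force between square and base_plate above 1.5 N and angle between square's own z axis and vertical below 0.025 rad and angle between the y axis of square and the y axis of column, either way round below 0.035 rad and z of square in the frame of base_plate between 0.006 and 0.01 m and contact force between the fingers and square above 5 N), for 0.2 s.
At the end, for the whole second after the job is handed in: Third unit at rest on the column, untouched by fingers: long sides flush within 2 mm, ends 6 mm, turned under 0.035 rad. Square gripped (over 5 N), at rest, upright (0.025 rad), in line (0.035 rad), its corner at plate level (2 mm), pressing plate and joined units over 1.5 N each (all of step 2 and z of case in the frame of column between 0.087 and 0.093 m and x of case in the frame of column between -0.006 and 0.006 m and y of case in the frame of column between -0.002 and 0.002 m and angle between the x axis of case and the x axis of column, either way round below 0.035 rad and contact force between the fingers and case below 0.1 N and linear speed of each of case, square below 0.02 m/s); the arm keeps its last pose, push and grip.
It fails at once if the bottle is pushed away or knocked over (distance of bottle from where it was at the start of the episode above 0.03 m or angle between bottle's own z axis and vertical above 0.5 rad).
It fails at once if the screwdriver is pushed away or knocked over (distance of screwdriver from where it was at the start of the episode above 0.03 m).
It fails at once if the joining plate is pushed away or knocked over (distance of joining_plate from where it was at the start of the episode above 0.03 m).
It also fails if it takes over 54 s, if anything falls off the work surface, if the arm or the gripper's body presses on something with over 40 N, if the wrist force passes 120 N, or if a joint passes its speed limit or range.

## Working session

There is one attempt and no reset: what is moved stays moved. The work goes in short steps, Python scripts to look and compute and a tool call to move; the robot and the scene stay as the last step left them, time stands still between calls to the robot, and variables do not carry over. Pictures are saved under pics/ and viewed, about 8 in all and at most 12, crops included, and the job is handed in when it is done.

Besides the shell and the picture viewer there is one more tool, called after ">>>" as name(argument=value, ...) on one line, values as JSON. carry_out: Moves the arm, as the interface text tells. Its arguments: {"type":"object","properties":{"steps":{"type":"array"},"squeeze":{"type":"number"}},"required":["steps"]}

```bash
ls; mkdir -p pics
python3 - <<'E'
from rig import robot,cams
import cv2
for n in("scene","side"):
    c=cams.camera(n); cv2.imwrite(f"pics/{n}0.png",c["pixels"][...,::-1])
    print(n,{k:v for k,v in c.items() if k!="pixels"})
print(robot.get_obs(),robot.tip_extent)
E
```

```text
pics
scene {'fx': 413.13889780921374, 'fy': 413.13889780921374, 'cx': 317.6443392695897, 'cy': 197.83800301209916, 'k1': -0.03458001195296989, 'eye': array([1.26824903, 0.09998089, 0.53543369]), 'rotation': array([0.29144552, 0.3621516 , 0.6747848 , 0.57321131])}
side {'fx': 467.51630029992583, 'fy': 467.51630029992583, 'cx': 322.90556324591665, 'cy': 211.3116360976358, 'k1': -0.021304502625186808, 'eye': array([-0.02172229, -0.92936762,  0.6752373 ]), 'rotation': array([ 0.46494454, -0.14408699, -0.24304648,  0.83904345])}
{'time': 0.1, 'q': array([-1.78534333e-01,  5.28338465e-01,  1.43376450e+00,  7.46996342e-07,
        1.18139188e+00, -1.78492431e-01]), 'joint_velocities': array([ 0.00090591, -0.00261696, -0.00371844, -0.0002017 ,  0.00169818,
       -0.00012319]), 'joint_torque': array([-3.02360622e-04, -4.40987206e+01, -1.77151054e+01,  6.34850166e-02,
        5.34114777e-02, -3.85449334e-05]), 'position': array([6.24391324e-01, 1.18044089e-04, 2.43693863e-01]), 'tool_rot': array([ 9.99999547e-01, -2.10928643e-05, -9.35919251e-04, -1.69222726e-04]), 'ft_force': array([-0.81308494,  0.17871861,  0.67372554]), 'moment': array([ 0.01833524, -0.01623908,  0.00563541]), 'grip_width': 0.08700551064065896} 0.022
```

View pics/scene0.png

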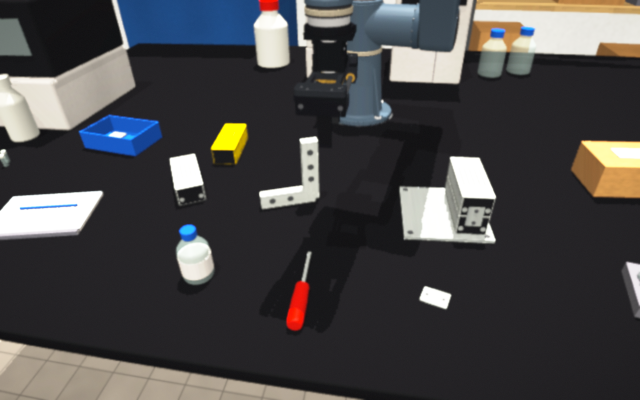

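View pics/side0.png

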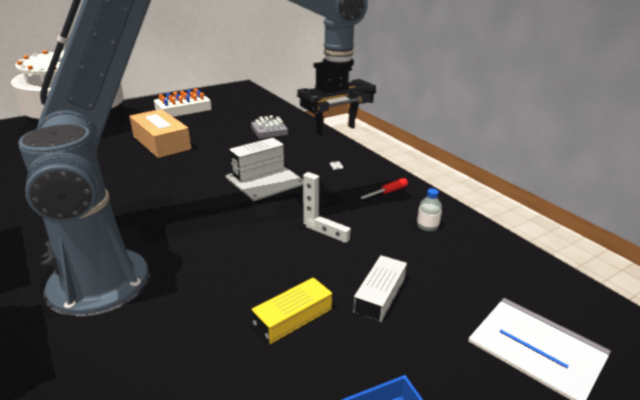

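The scene view has the white case at (187,178), a yellow lookalike at (230,143), the column on its plate at (468,195), the square at (300,180), the joining plate at (435,297), the screwdriver at (300,295) and the bottle at (195,257). The side view has the case at (381,287), yellow at (293,308), the column at (258,160) and the square at (315,205). What could be mistaken for the case: the yellow unit, the notebook (50,213) and the blue tray (120,135). I choose the white unit at scene (187,178).

```bash
cat > h.py <<'E'
import numpy as np, cv2
from scipy.spatial.transform import Rotation as R
from rig import robot,cams
def ray(c,uv):
    uv=np.atleast_2d(np.array(uv,float)); d=(uv-[c["cx"],c["cy"]])/[c["fx"],c["fy"]]
    s=d.copy()
    for _ in range(8): s=d/(1+c["k1"]*(s**2).sum(1,keepdims=True))
    v=np.c_[s[:,0],-s[:,1],-np.ones(len(s))]
    return R.from_quat(c["rotation"]).apply(v)
def onz(c,uv,z):
    d=ray(c,uv); e=np.array(c["eye"]); return e+d*((z-e[2])/d[:,2])[:,None]
def proj(c,P):
    p=R.from_quat(c["rotation"]).inv().apply(np.atleast_2d(P)-c["eye"]); s=np.c_[p[:,0],-p[:,1]]/-p[:,2:]
    return s*(1+c["k1"]*(s**2).sum(1,keepdims=True))*[c["fx"],c["fy"]]+[c["cx"],c["cy"]]
def crop(c,x,y,w,h,k,name):
    cv2.imwrite(name,cv2.resize(c["pixels"][y:y+h,x:x+w,::-1],None,fx=k,fy=k,interpolation=cv2.INTER_CUBIC))
E
python3 - <<'E'
from h import *
a=cams.camera("side"); b=cams.camera("scene")
k=5
A=cv2.resize(a["pixels"][130:260,220:360,::-1],None,fx=4,fy=4,interpolation=cv2.INTER_CUBIC) #560x520
B=cv2.resize(a["pixels"][250:325,350:410,::-1],None,fx=4,fy=4,interpolation=cv2.INTER_CUBIC) #240x300
im=np.zeros((520,800,3),np.uint8); im[:,:560]=A; im[:300,560:]=B; cv2.imwrite("pics/c1.png",im)
C=cv2.resize(b["pixels"][130:215,160:330,::-1],None,fx=4,fy=4,interpolation=cv2.INTER_CUBIC) #680x340
D=cv2.resize(b["pixels"][150:250,395:500,::-1],None,fx=4,fy=4,interpolation=cv2.INTER_CUBIC)[:, :420]
cv2.imwrite("pics/c2.png",C)
for n,c,px in(("side",a,[(381,287),(258,160),(315,205)]),("scene",b,[(187,178),(468,195),(300,180)])):
    g=cv2.cvtColor(c["pixels"],cv2.COLOR_RGB2HSV); m=((g[...,2]>90)&(g[...,1]<60)).astype(np.uint8)
    _,l,st,ce=cv2.connectedComponentsWithStats(m)
    for p in px:
        i=l[p[1],p[0]]; print(n,p,i,st[i])
        if i:
            ct=max(cv2.findContours((l==i).astype(np.uint8),0,2)[0],key=cv2.contourArea)
            print(cv2.approxPolyDP(ct,2,True)[:,0].tolist())
E
```

```text
side (381, 287) 22 [ 354  255   53   67 1747]
[[383, 255], [378, 257], [354, 294], [354, 297], [381, 307], [380, 321], [403, 279], [406, 262]]
side (258, 160) 14 [ 226  137  125  106 4345]
[[229, 149], [239, 157], [238, 167], [236, 160], [232, 159], [231, 163], [236, 173], [240, 170], [241, 179], [238, 180], [231, 173], [226, 177], [250, 197], [256, 199], [302, 184], [303, 222], [306, 226], [344, 242], [348, 240], [348, 226], [318, 215], [318, 175], [306, 172], [301, 179], [285, 168], [283, 144], [271, 137]]
side (315, 205) 14 [ 226  137  125  106 4345]
[[229, 149], [239, 157], [238, 167], [236, 160], [232, 159], [231, 163], [236, 173], [240, 170], [241, 179], [238, 180], [231, 173], [226, 177], [250, 197], [256, 199], [302, 184], [303, 222], [306, 226], [344, 242], [348, 240], [348, 226], [318, 215], [318, 175], [306, 172], [301, 179], [285, 168], [283, 144], [271, 137]]
scene (187, 178) 39 [ 169  153   37   52 1077]
[[194, 153], [169, 158], [173, 187], [179, 204], [184, 199], [177, 196], [176, 191], [201, 185], [203, 192], [199, 196], [205, 197]]
scene (468, 195) 40 [ 399  156   97   88 5651]
[[399, 187], [404, 239], [483, 243], [495, 241], [488, 222], [485, 228], [480, 228], [484, 234], [456, 232], [457, 229], [463, 228], [458, 225], [460, 216], [466, 218], [465, 225], [479, 226], [484, 217], [490, 218], [490, 214], [483, 214], [491, 212], [492, 207], [491, 210], [484, 207], [461, 206], [465, 197], [489, 198], [494, 201], [495, 199], [479, 157], [450, 156], [444, 187]]
scene (300, 180) 0 [     0      0    640    400 207931]
```

View pics/c1.png

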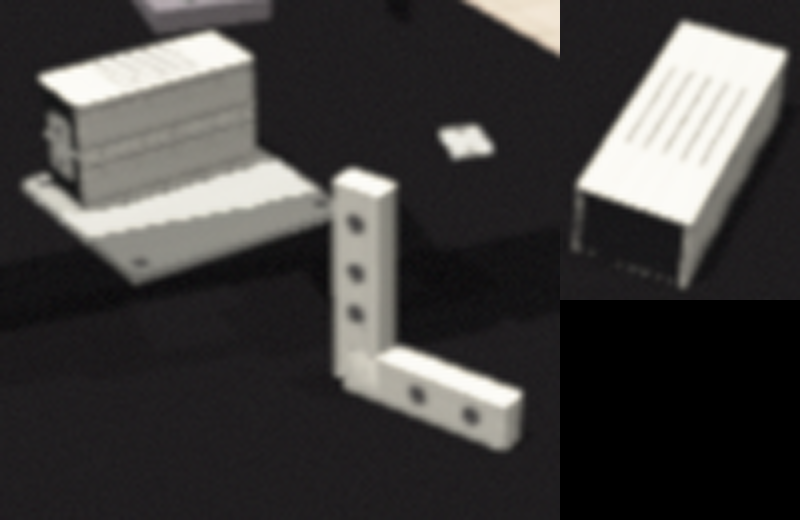

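Run:
```python
from h import *
np.set_printoptions(precision=4,suppress=True)
a=cams.camera("side"); b=cams.camera("scene")
def q(n,c,uv,z):
    P=onz(c,uv,z)[:,:2]; print(n,P.tolist()); print('  ctr',P.mean(0),'edges',np.linalg.norm(P-np.roll(P,-1,0),axis=1),'ang',np.degrees(np.arctan2(*(np.roll(P,-1,0)-P)[:,::-1].T)))
q("case side",a,[(381,255),(407,262.5),(382.5,306),(354.5,295.5)],.045)
q("case scene",b,[(169,158),(194,153.5),(202,184),(176,190)],.045)
q("col side",a,[(229.5,149),(273,137.5),(284,144),(239.5,156.5)],.098)
q("col scene",b,[(450,157),(479,157),(495,199),(464,197)],.098)
q("plate scene",b,[(400,188),(404,240),(494,243)],.008)
q("sq legtop side",a,[(304,175.5),(308,172),(319.5,176),(313.5,181)],.15)
q("sq foot top side",a,[(316,218),(321,217),(350.5,227),(346,231)],.034)
for n,c in(("side",a),("scene",b)): print(n,proj(c,[[.62,-.1,0],[.62,.1,0]]))
```

```text
case side [[0.5490083351375068, -0.302135506987933], [0.5805122303805716, -0.3534294738999305], [0.4483400874485505, -0.4318330864408927], [0.4198789328385811, -0.3788264639753365]]
  ctr [ 0.4994 -0.3666] edges [0.0602 0.1537 0.0602 0.1502] ang [ -58.4425 -149.3239  118.2329   30.7064]
case scene [[0.4506810046187537, -0.4295337026961128], [0.42032778369009016, -0.3763564908238245], [0.5529992090594315, -0.29833153138347346], [0.5841515103910573, -0.3459153899847862]]
  ctr [ 0.502  -0.3625] edges [0.0612 0.1539 0.0569 0.1575] ang [ 119.7175   30.4601  -56.7879 -147.9332]
col side [[0.4450449366065012, 0.2902154566613534], [0.5963312271318844, 0.30159337104621053], [0.6015898449904504, 0.23956228223810483], [0.44886223308254175, 0.22692471559426697]]
  ctr [0.523  0.2646] edges [0.1517 0.0623 0.1532 0.0634] ang [   4.301   -85.1544 -175.2698   93.4515]
col scene [[0.45227890580538654, 0.23664183382671578], [0.4436316828481546, 0.2982155112856449], [0.6028323387736368, 0.3045594342227774], [0.6042234702834943, 0.24904231458916704]]
  ctr [0.5257 0.2721] edges [0.0622 0.1593 0.0555 0.
[... 271 characters left out ...]
133.0626]
sq legtop side [[0.495734476963465, -0.057217631359371524], [0.5137923708637714, -0.0462232747601794], [0.5266434269157398, -0.07892456222566069], [0.5005405137358693, -0.09331142193474473]]
  ctr [ 0.5092 -0.0689] edges [0.0211 0.0351 0.0298 0.0364] ang [  31.3347  -68.546  -151.1382   97.5846]
sq foot top side [[0.5158484533376869, -0.0818709928518847], [0.5292809962676239, -0.08450809154279448], [0.566797176754319, -0.1614729030369879], [0.5470863392666296, -0.17007064329507127]]
  ctr [ 0.5398 -0.1245] edges [0.0137 0.0856 0.0215 0.0936] ang [ -11.1071  -64.0133 -156.4335  109.5027]
side [[352.6642 220.9164]
 [313.0779 189.6201]]
scene [[282.5109 226.6076]
 [379.3654 235.6911]]
```

View pics/c2.png

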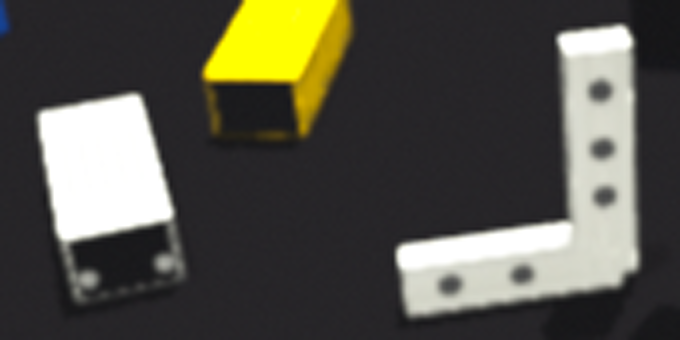

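The crop confirms it: the target is white with black ends, and the unit beside it is yellow. Both views agree on the case at about (0.501,-0.365) at 31°, with sizes matching. The column is at about (0.524,0.268) at 5°, and the square's y axis points to about 116°.

>>> carry_out(steps=[[[-1.5,-4.6,0],-7.4,0],[[-1.5,-4.6,0],-7.4,0],[[-1.5,-4.6,0],-7.4,0],[[-1.5,-4.6,0],-7.4,0],[[-1.5,-4.6,0],-7.4,0],[[-1.5,-4.6,0],-7.4,0],[[-1.5,-4.6,0],-7.4,0],[[-1.5,-4.6,0],-7.4,0],[[0,0,0],0,0]])

```text
time: 1.2
position: [0.4999, -0.3788, 0.2444]
tool_rot: [0.86, -0.51, 0.003, 0.001]
ft_force: [0.5, -0.1, 0.2]
grip_width: 0.0871
```

Run:
```python
from h import *
np.set_printoptions(precision=4,suppress=True)
o=robot.get_obs(); print(o["position"],R.from_quat(o["tool_rot"]).as_matrix()[:,0],o["q"])
c=cams.camera("wrist"); cv2.imwrite("pics/w1.png",c["pixels"][...,::-1]); print(c["eye"],R.from_quat(c["rotation"]).as_matrix())
```

```text
[ 0.4999 -0.3788  0.2444] [ 0.4804 -0.877   0.0066] [-0.8264  0.5281  1.432   0.      1.1747  0.2433]
[ 0.5681 -0.3406  0.3846] [[ 0.4811  0.8405  0.2494]
 [-0.8767  0.4587  0.1452]
 [ 0.0077 -0.2885  0.9575]]
```

View pics/w1.png

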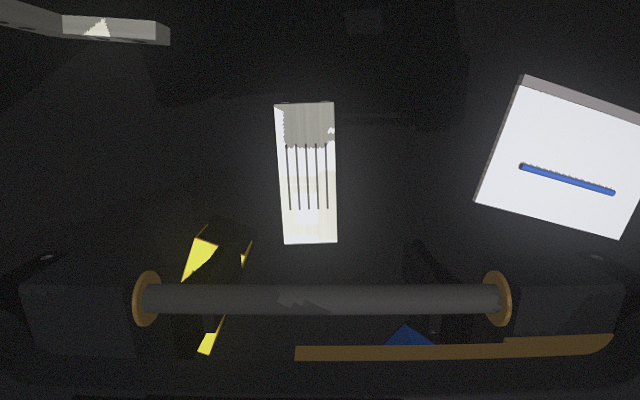

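The wrist view shows the whole case, corners near (275,103), (334,102), (337,242) and (285,243). The yellow unit is to the lower left, and the square's foot is at top left.

```bash
cat >> h.py <<'E'
def case_rect(c,z,box,thr=95):
    x,y,w,h=box; g=cv2.cvtColor(c["pixels"],cv2.COLOR_RGB2HSV); m=((g[...,2]>thr)&(g[...,1]<60)).astype(np.uint8)
    s=np.zeros_like(m); s[y:y+h,x:x+w]=m[y:y+h,x:x+w]; s=cv2.morphologyEx(s,3,np.ones((5,5)))
    ct=max(cv2.findContours(s,0,1)[0],key=cv2.contourArea)[:,0]
    P=onz(c,ct,z)[:,:2].astype(np.float32)*1000
    (cx,cy),(w,h),a=cv2.minAreaRect(P); 
    if w<h: w,h,a=h,w,a-90
    print("contour",cv2.approxPolyDP(ct[:,None],3,True)[:,0].tolist(),"ctr %.1f %.1f size %.1f %.1f ang %.2f"%(cx,cy,w,h,(a+90)%180-90)); return cx,cy,a
E
python3 - <<'E'
from h import *
c=cams.camera("wrist")
for t in(60,95,120): case_rect(c,.045,(250,80,120,190),t)
E
```

```text
contour [[336, 104], [277, 106], [280, 156], [275, 162], [276, 181], [269, 189], [279, 198], [276, 209], [284, 219], [286, 245], [294, 246], [295, 250], [296, 246], [307, 249], [312, 245], [313, 251], [314, 245], [326, 245], [327, 249], [328, 245], [339, 244], [339, 222], [347, 221], [343, 220], [344, 213], [349, 218], [352, 213], [348, 209], [339, 212], [339, 207], [351, 198], [353, 184], [347, 180], [347, 174], [342, 178], [338, 173], [339, 167], [346, 169], [338, 164]] ctr 495.9 -367.0 size 158.0 88.4 ang 30.22
contour [[335, 104], [277, 107], [287, 246], [339, 244]] ctr 498.5 -364.6 size 151.3 59.7 ang 30.84
contour [[278, 107], [286, 243], [339, 244], [336, 105]] ctr 497.9 -365.1 size 149.5 59.5 ang 30.91
```

>>> carry_out(steps=[[[-0.1,1.4,-4],2.2,0],[[0,0,-4.5],0,0],[[0,0,-4.5],0,0]])

```text
time: 1.6
position: [0.5057, -0.3591, 0.1195]
tool_rot: [0.873, -0.487, 0.011, 0.001]
ft_force: [0.9, -0.7, -0.0]
grip_width: 0.0868
```

Run:
```python
from h import *
np.set_printoptions(precision=4,suppress=True)
c=cams.camera("wrist")
case_rect(c,.045,(200,20,240,300))
o=robot.get_obs(); j=R.from_quat(o["tool_rot"]).as_matrix()[:,0]; print(o["position"],np.degrees(np.arctan2(j[1],j[0])))
```

```text
contour [[276, 126], [279, 284], [359, 284], [367, 128], [357, 127], [356, 123], [326, 127], [285, 122], [284, 126]] ctr 515.1 -354.7 size 114.7 59.3 ang 30.79
[ 0.5015 -0.3546  0.1109] -58.3100457615843
```

>>> carry_out(steps=[[[0,0,0],0,0],[[-0.3,-1.0,0],-0.8,0],[[0,0,0],0,0]])

```text
time: 1.95
position: [0.4997, -0.3614, 0.1115]
tool_rot: [0.871, -0.491, 0.001, -0.002]
ft_force: [-0.6, -0.3, 0.6]
grip_width: 0.0869
```

Run:
```python
from h import *
np.set_printoptions(precision=4,suppress=True)
c=cams.camera("wrist")
o=robot.get_obs(); T=R.from_quat(o["tool_rot"]).as_matrix(); j=T[:,0]; print(o["position"],np.degrees(np.arctan2(j[1],j[0])),T[:,2])
```

```text
[ 0.4998 -0.3608  0.1119] -58.80616964365882 [ 0.005   0.0028 -1.    ]
```

>>> carry_out(steps=[[[-0.1,-0.4,-3],0,0],[[0,0,-3],0,0],[[0,0,-2],0,0],[[0,0,0],0,0]])

```text
time: 2.4
position: [0.5044, -0.3709, 0.0405]
tool_rot: [0.871, -0.491, 0.012, 0.001]
ft_force: [0.1, -0.4, 0.9]
grip_width: 0.0869
```

>>> carry_out(steps=[[[0,0,0],0,0],[[0,0,0],0,0]])

```text
time: 2.6
position: [0.5061, -0.3728, 0.0441]
tool_rot: [0.871, -0.491, 0.015, 0.001]
ft_force: [-0.0, -0.2, 0.3]
grip_width: 0.0871
```

```bash
cat >> h.py <<'E'
def st():
    o=robot.get_obs(); T=R.from_quat(o["tool_rot"]).as_matrix(); j=T[:,0]
    print("t %.2f"%o["time"],"pos",o["position"].round(4),"jaw %.2f"%np.degrees(np.arctan2(j[1],j[0])),"tilt",T[:2,2].round(4),"F",o["ft_force"].round(1),"w %.4f"%o["grip_width"]); return o
E
python3 - <<'E'
from h import *
st(); cams.camera("side"); st();cams.camera("side"); st()
E
```

```text
t 2.60 pos [ 0.5061 -0.3728  0.0441] jaw -58.85 tilt [ 0.0245 -0.0168] F [-0.  -0.2  0.3] w 0.0871
t 2.65 pos [ 0.5064 -0.3731  0.0445] jaw -58.85 tilt [ 0.0253 -0.0178] F [ 0.5 -1.   0.2] w 0.0870
t 2.70 pos [ 0.5062 -0.3729  0.0442] jaw -58.84 tilt [ 0.025  -0.0174] F [-0.8 -0.2  0.3] w 0.0872
```

>>> carry_out(steps=[[[-0.4,0.4,-0.8],0,0],[[-0.1,0.1,-0.2],0,0],[[0,0,0],0,0]])

```text
time: 3.0
position: [0.5015, -0.3681, 0.0356]
tool_rot: [0.871, -0.491, 0.017, 0.002]
ft_force: [-0.2, 0.5, 0.3]
grip_width: 0.0869
```

Run:
```python
from h import *
o=st(); print(o["q"].round(3),o["joint_velocities"].round(3))
```

```text
t 3.00 pos [ 0.5015 -0.3681  0.0356] jaw -58.84 tilt [ 0.0272 -0.0197] F [-0.2  0.5  0.3] w 0.0869
[-0.815  0.799  1.599  0.01   0.711  0.204] [ 0.002 -0.002  0.013  0.001  0.005 -0.   ]
```

>>> carry_out(steps=[[[0,0,3],0,0],[[0,0,3],0,0],[[0,0,0],0,0],[[0,0,0],0,0]])

```text
time: 3.4
position: [0.5001, -0.3665, 0.0953]
tool_rot: [0.871, -0.491, 0.014, 0.001]
ft_force: [-0.2, 0.6, -0.7]
grip_width: 0.0871
```

Run:
```python
from h import *
o=st()
```

```text
t 3.40 pos [ 0.5001 -0.3665  0.0953] jaw -58.83 tilt [ 0.0238 -0.0161] F [-0.2  0.6 -0.7] w 0.0871
```

>>> carry_out(steps=[[[0,0,4.5],0,0],[[0,0,4.5],0,0],[[0,0,4.5],0,0],[[0,0,0],0,0]])

```text
time: 3.8
position: [0.4975, -0.364, 0.2276]
tool_rot: [0.871, -0.491, 0.008, -0.001]
ft_force: [-0.2, -1.0, 0.8]
grip_width: 0.0873
```

Run:
```python
from h import *
o=st()
```

```text
t 3.80 pos [ 0.4975 -0.364   0.2276] jaw -58.85 tilt [ 0.015  -0.0067] F [-0.2 -1.   0.8] w 0.0873
```

>>> carry_out(steps=[[[0,0,-1],0,0],[[0,0,-1],0,0],[[0,0,-1],0,0],[[0,0,-1],0,0]])

```text
time: 4.2
position: [0.4957, -0.3622, 0.1805]
tool_rot: [0.871, -0.491, 0.005, -0.002]
ft_force: [-0.6, -0.8, -0.2]
grip_width: 0.0868
```

Run:
```python
from h import *
o=st()
```

```text
t 4.20 pos [ 0.4957 -0.3622  0.1805] jaw -58.85 tilt [ 0.0104 -0.002 ] F [-0.6 -0.8 -0.2] w 0.0868
```

>>> carry_out(steps=[[[0.1,-0.1,-1.5],0,0],[[0.1,-0.1,-1.5],0,0],[[0,0,-1.5],0,0],[[0,0,-1.5],0,0],[[0,0,-1.5],0,0],[[0,0,-1.5],0,0],[[0,0,-1.5],0,0],[[0,0,-1],0,0]])

```text
time: 5.0
position: [0.4904, -0.357, 0.0423]
tool_rot: [0.871, -0.492, -0.009, -0.006]
ft_force: [-0.3, -0.2, -0.3]
grip_width: 0.0873
```

Run:
```python
from h import *
o=st()
```

```text
t 5.00 pos [ 0.4904 -0.357   0.0423] jaw -58.89 tilt [-0.0092  0.0188] F [-0.3 -0.2 -0.3] w 0.0873
```

>>> carry_out(steps=[[[0.5,-0.5,-0.7],0,0],[[0.2,-0.2,-0.4],0,0],[[0,0,0],0,0],[[0,0,0],0,0]])

```text
time: 5.4
position: [0.4967, -0.3633, 0.0266]
tool_rot: [0.871, -0.492, -0.012, -0.007]
ft_force: [1.2, 0.4, 0.4]
grip_width: 0.0871
```

Run:
```python
from h import *
o=st()
```

```text
t 5.40 pos [ 0.4967 -0.3633  0.0266] jaw -58.90 tilt [-0.0134  0.0233] F [1.2 0.4 0.4] w 0.0871
```

>>> carry_out(steps=[[[0,0,3],0,0],[[0,0,3],0,0],[[0,0,0],0,0],[[0,0,0],0,0]])

```text
time: 5.8
position: [0.4969, -0.3636, 0.0899]
tool_rot: [0.871, -0.492, -0.011, -0.007]
ft_force: [-0.6, 0.5, -1.0]
grip_width: 0.0871
```

Run:
```python
from h import *
o=st()
```

```text
t 5.80 pos [ 0.4969 -0.3636  0.0899] jaw -58.90 tilt [-0.012   0.0217] F [-0.6  0.5 -1. ] w 0.0871
```

>>> carry_out(steps=[[[0,0,-3],0,0],[[0,0,-2.5],0,0],[[0,0,0],0,0],[[0,0,0],0,0]])

```text
time: 6.2
position: [0.4973, -0.3639, 0.0341]
tool_rot: [0.871, -0.492, -0.009, -0.006]
ft_force: [-0.3, -0.4, 0.4]
grip_width: 0.087
```

Run:
```python
from h import *
o=st()
```

```text
t 6.20 pos [ 0.4973 -0.3639  0.0341] jaw -58.89 tilt [-0.01    0.0196] F [-0.3 -0.4  0.4] w 0.0870
```

>>> carry_out(steps=[[[0,0,3],0,0],[[0,0,3],0,0],[[0,0,0],0,0],[[0,0,0],0,0],[[0,0,-3],0,0],[[0,0,-3],0,0],[[0,0,-1],0,0],[[0,0,0],0,0],[[0,0,0],0,0]])

```text
time: 7.1
position: [0.4972, -0.3637, 0.0255]
tool_rot: [0.871, -0.492, -0.009, -0.006]
ft_force: [-0.7, 0.0, 0.6]
grip_width: 0.087
```

Run:
```python
from h import *
o=st()
```

```text
t 7.10 pos [ 0.4972 -0.3637  0.0255] jaw -58.89 tilt [-0.0093  0.019 ] F [-0.7  0.   0.6] w 0.0870
```

>>> carry_out(steps=[[[0,0,0],0,0.5],[[0,0,0],0,0.7],[[0,0,0],0,0.7],[[0,0,0],0,0.7]], squeeze=25)

```text
time: 7.5
position: [0.4985, -0.365, 0.0286]
tool_rot: [0.871, -0.492, -0.006, -0.005]
ft_force: [-0.5, -0.1, 0.1]
grip_width: 0.0623
```

Run:
```python
from h import *
o=st()
```

```text
t 7.50 pos [ 0.4985 -0.365   0.0286] jaw -58.88 tilt [-0.0059  0.0153] F [-0.5 -0.1  0.1] w 0.0623
```

>>> carry_out(steps=[[[0,0,0],0,0.7],[[0,0,0],0,0.7]])

```text
time: 7.7
position: [0.4985, -0.365, 0.0288]
tool_rot: [0.871, -0.491, -0.006, -0.005]
ft_force: [-0.7, -0.7, -3.4]
grip_width: 0.0597
```

Run:
```python
from h import *
o=st()
```

```text
t 7.70 pos [ 0.4985 -0.365   0.0288] jaw -58.87 tilt [-0.0057  0.015 ] F [-0.7 -0.7 -3.4] w 0.0597
```

>>> carry_out(steps=[[[0,0,2],0,0.7],[[0,0,4],0,0.7],[[0,0,4.5],0,0.7],[[0,0,4.5],0,0.7],[[0,0,4],0,0.7],[[0,0,1],0,0.7],[[0,0,0],0,0.7]])

```text
time: 8.4
position: [0.4929, -0.3593, 0.2278]
tool_rot: [0.871, -0.492, -0.015, -0.008]
ft_force: [-0.0, -0.7, -5.7]
grip_width: 0.0597
```

Run:
```python
from h import *
o=st()
```

```text
t 8.40 pos [ 0.4929 -0.3593  0.2278] jaw -58.89 tilt [-0.0179  0.0279] F [-0.  -0.7 -5.7] w 0.0597
```

>>> carry_out(steps=[[[0.3,3,0],-2,0.7],[[0.3,4.5,0],-2,0.7],[[0.3,4.5,0],-2,0.7],[[0.3,4.5,0],-2,0.7],[[0.2,4.5,0],-2,0.7],[[0.2,4.5,0],-2,0.7],[[0.2,4.5,0],-2,0.7],[[0.2,4.5,0],-2,0.7],[[0.2,4.5,0],-2,0.7],[[0.2,4.5,0],-2,0.7]])

```text
time: 9.4
position: [0.5019, 0.0881, 0.2003]
tool_rot: [0.762, -0.646, -0.033, -0.005]
ft_force: [1.2, -0.5, -4.3]
grip_width: 0.0597
```

Run:
```python
from h import *
o=st()
```

```text
t 9.40 pos [0.5019 0.0881 0.2003] jaw -80.65 tilt [-0.0444  0.0507] F [ 1.2 -0.5 -4.3] w 0.0597
```

>>> carry_out(steps=[[[0,0,0],0,0.7],[[0,0,0],0,0.7],[[0,0,0],0,0.7]])

```text
time: 9.7
position: [0.496, 0.0943, 0.1934]
tool_rot: [0.765, -0.643, -0.04, -0.001]
ft_force: [-0.6, -0.2, -4.3]
grip_width: 0.0599
```

Run:
```python
from h import *
o=st(); print(o["q"].round(4))
```

```text
t 9.70 pos [0.496  0.0943 0.1934] jaw -80.17 tilt [-0.0598  0.0526] F [-0.6 -0.2 -4.3] w 0.0599
[-0.062   0.4594  1.7506  0.0581  0.9954  1.3025]
```

>>> carry_out(steps=[[[0.4,4,0.5],-0.5,0.7],[[0.4,4,0.5],-0.5,0.7],[[0.4,3,0.5],0,0.7],[[0,0,0],0,0.7],[[0,0,0],0,0.7]])

```text
time: 10.2
position: [0.5088, 0.199, 0.2039]
tool_rot: [0.755, -0.655, -0.042, 0.002]
ft_force: [0.1, -0.3, -3.6]
grip_width: 0.0598
```

Run:
```python
from h import *
o=st(); print(o["q"].round(4))
```

```text
t 10.20 pos [0.5088 0.199  0.2039] jaw -82.00 tilt [-0.0658  0.0513] F [ 0.1 -0.3 -3.6] w 0.0598
[0.1364 0.4922 1.6434 0.0684 1.0653 1.5309]
```

Run:
```python
from h import *
w=cams.camera("wrist"); s=cams.camera("side"); b=cams.camera("scene"); st()
im=np.zeros((560,800,3),np.uint8)
im[:250,:400]=cv2.resize(w["pixels"],(400,250))
im[:250,400:]=cv2.resize(b["pixels"][100:250,340:580],(400,250))
im[250:,:400]=cv2.resize(s["pixels"][60:215,170:370],(400,310))
cv2.imwrite("pics/m1.png",im[...,::-1]); print(w["eye"])
```

```text
t 10.35 pos [0.5088 0.1986 0.2042] jaw -82.08 tilt [-0.0656  0.0519] F [ 0.3  0.2 -4.1] w 0.0602
[0.59577784 0.20230924 0.33884272]
```

View pics/m1.png

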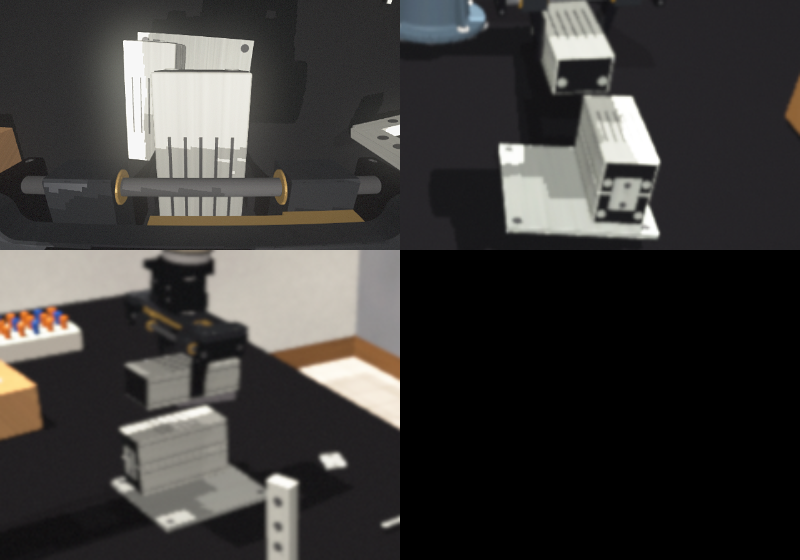

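The wrist panel shows the held case with the column behind it. The scene and side panels show the column unobstructed, with the case tilted in the gripper. Next I fit the column's long top edges subpixel in the first, unobstructed pictures.

```bash
cat >> h.py <<'E'
from scipy.ndimage import map_coordinates, gaussian_filter
def edge(c,p,q,z,img=None,half=5):
    g=gaussian_filter(cv2.cvtColor(c["pixels"] if img is None else img,cv2.COLOR_RGB2GRAY).astype(float),.7)
    p,q=np.array(p,float),np.array(q,float); t=(q-p)/np.linalg.norm(q-p); n=np.array([-t[1],t[0]]); s=np.arange(-half,half+.01,.1)
    pts=[]
    for f in np.linspace(.12,.88,30):
        o=p+f*(q-p); v=map_coordinates(g,[o[1]+s*n[1],o[0]+s*n[0]],order=1); d=abs(np.gradient(v)); i=d.argmax()
        w=d[max(0,i-10):i+11]; pts.append(o+n*(s[max(0,i-10):i+11]*w).sum()/w.sum())
    P=onz(c,np.array(pts),z)[:,:2]
    for _ in range(3):
        vx,vy,x0,y0=cv2.fitLine((P*1000).astype(np.float32),cv2.DIST_HUBER,0,.01,.01).ravel(); r=abs((P[:,0]*1000-x0)*vy-(P[:,1]*1000-y0)*vx); P=P[r<max(2*np.median(r),.3)]
    a=np.degrees(np.arctan(vy/vx)); 
    return a,x0,y0,len(P),np.median(r)
E
python3 - <<'E'
from h import *
b=cams.camera("scene"); s=cams.camera("side")
B=cv2.imread("pics/scene0.png")[...,::-1]; S=cv2.imread("pics/side0.png")[...,::-1]
def at(n,e):
    a,x,y,k,r=e; A=np.radians(4.8); print(n,"ang %.2f offs(n) %.1f y@x=.524 %.1f n%d r%.2f"%(a,-x*np.sin(A)+y*np.cos(A),y+(524-x)*np.tan(np.radians(a)),k,r))
at("side front",edge(s,(239.5,156.5),(284,144),.098,S,3))
at("side back",edge(s,(229.5,149),(273,137.5),.098,S,3))
at("side foot",edge(s,(241,181),(284,169),.008,S,3))
at("scene back",edge(b,(479,157),(495,199),.098,B,3))
at("scene front",edge(b,(450,157),(464,197),.098,B,3))
for n,c,I,p,q in(("side xmin",s,S,(229.5,149),(239.5,156.5)),("side xmax",s,S,(273,137.5),(284,144)),("scene xmin",b,B,(450,157),(479,157)),("scene xmax",b,B,(464,197),(495,199))):
    a,x,y,k,r=edge(c,p,q,.098,I,3); A=np.radians(4.8); print(n,"ang %.2f"%a,"x' %.1f"%(x*np.cos(A)+y*np.sin(A)),k,r)
E
```

```text
side front ang 3.86 offs(n) 189.3 y@x=.524 233.9 n14 r0.32
side back ang 3.17 offs(n) 256.6 y@x=.524 301.8 n12 r0.13
side foot ang 2.84 offs(n) 190.4 y@x=.524 235.0 n20 r0.31
scene back ang 3.56 offs(n) 258.1 y@x=.524 303.2 n22 r0.13
scene front ang 3.85 offs(n) 194.8 y@x=.524 239.6 n21 r0.04
side xmin ang -87.11 x' 464.4 26 0.37094724807673246
side xmax ang -85.42 x' 619.8 19 0.32954976960279203
scene xmin ang -83.66 x' 465.5 24 0.10715172177506527
scene xmax ang -84.13 x' 624.8 25 0.11106352763550659
```

>>> carry_out(steps=[[[0.7,3.5,0],-2,0.7],[[0.8,3.5,0],-2,0.7],[[0,0,0],0,0.7],[[0,0,0],0,0.7]])

```text
time: 10.85
position: [0.5247, 0.2664, 0.2039]
tool_rot: [0.728, -0.685, -0.042, 0.001]
ft_force: [-0.2, -0.5, -4.0]
grip_width: 0.0597
```

Run:
```python
from h import *
st()
```

```text
t 10.85 pos [0.5247 0.2664 0.2039] jaw -86.64 tilt [-0.0626  0.0557] F [-0.2 -0.5 -4. ] w 0.0597
```

Now lower toward contact.

>>> carry_out(steps=[[[0,0.2,-3],0.5,0.7],[[0,0,-2],0,0.7],[[0,0,0],0,0.7]])

```text
time: 11.15
position: [0.5252, 0.2656, 0.1538]
tool_rot: [0.73, -0.682, -0.041, 0.001]
ft_force: [-1.3, -0.6, -3.5]
grip_width: 0.0601
```

Run:
```python
from h import *
st()
```

```text
t 11.15 pos [0.5252 0.2656 0.1538] jaw -86.21 tilt [-0.0611  0.0549] F [-1.3 -0.6 -3.5] w 0.0601
```

>>> carry_out(steps=[[[0,0.3,-1.5],0,0.7],[[0,0,-0.4],0,0.7]])

```text
time: 11.35
position: [0.5259, 0.2674, 0.1349]
tool_rot: [0.729, -0.683, -0.041, 0.0]
ft_force: [0.3, -0.5, -3.9]
grip_width: 0.0598
```

Run:
```python
from h import *
st()
```

```text
t 11.35 pos [0.5259 0.2674 0.1349] jaw -86.32 tilt [-0.0597  0.0552] F [ 0.3 -0.5 -3.9] w 0.0598
```

>>> carry_out(steps=[[[0,0,-0.4],0,0.7],[[0,0,-0.3],0,0.7]])

```text
time: 11.55
position: [0.5262, 0.2673, 0.1286]
tool_rot: [0.729, -0.683, -0.041, -0.0]
ft_force: [-2.7, -0.0, 1.7]
grip_width: 0.0598
```

Run:
```python
from h import *
st()
```

```text
t 11.55 pos [0.5262 0.2673 0.1286] jaw -86.35 tilt [-0.0592  0.0558] F [-2.7 -0.   1.7] w 0.0598
```

>>> carry_out(steps=[[[0,0,0],0,0.7],[[0,0,-0.2],0,0.7],[[0,0,-0.2],0,0.7]], squeeze=5)

```text
time: 11.85
position: [0.5268, 0.268, 0.1268]
tool_rot: [0.729, -0.683, -0.04, -0.001]
ft_force: [-2.6, 1.6, 5.3]
grip_width: 0.061
```

Run:
```python
from h import *
st()
b=cams.camera("scene"); s=cams.camera("side")
im=np.zeros((560,800,3),np.uint8)
im[:520,:400]=cv2.resize(b["pixels"][110:240,400:500],(400,520),interpolation=2)
im[:520,400:]=cv2.resize(s["pixels"][90:220,210:310],(400,520),interpolation=2)
cv2.imwrite("pics/p1.png",im[...,::-1])
```

```text
t 11.85 pos [0.5268 0.268  0.1268] jaw -86.31 tilt [-0.0569  0.0571] F [-2.6  1.6  5.3] w 0.0610
```

View pics/p1.png

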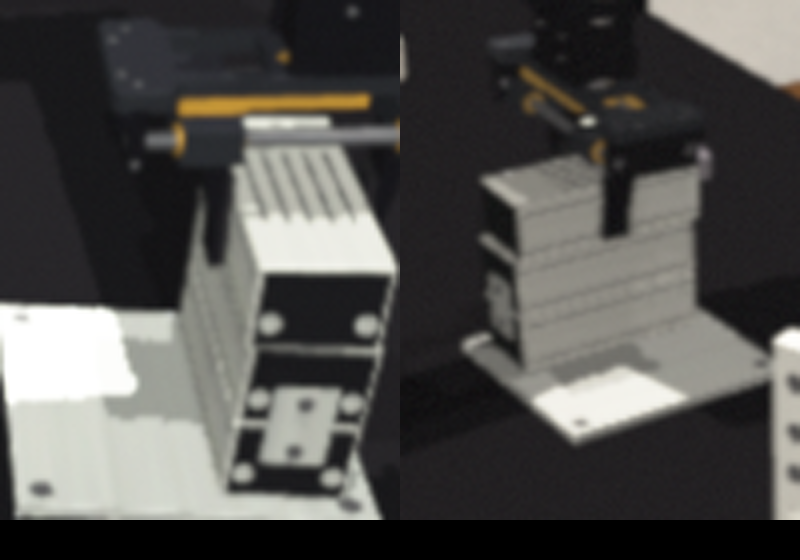

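The case sits nearly flat and roughly flush on the column (unit joint at about row 345 on the left panel, 250 on the right). I'm releasing it.

>>> carry_out(steps=[[[0,0,0],0,0.25],[[0,0,0],0,0.1],[[0,0,0],0,0],[[0,0,0],0,0],[[0,0,0],0,0]], squeeze=5)

```text
time: 12.45
position: [0.5296, 0.268, 0.127]
tool_rot: [0.729, -0.683, -0.038, -0.004]
ft_force: [-0.4, -0.5, -0.5]
grip_width: 0.0848
```

Run:
```python
from h import *
st()
```

```text
t 12.45 pos [0.5296 0.268  0.127 ] jaw -86.33 tilt [-0.0503  0.0578] F [-0.4 -0.5 -0.5] w 0.0848
```

>>> carry_out(steps=[[[0,0,2],0,0],[[0,0,4],0,0],[[0,0,4],0,0],[[0,0,2],0,0],[[0,-3,0],4,0],[[0,-4.5,0],7,0],[[0,-4.5,0],7,0],[[0,-4.5,0],7,0],[[0,-2,0],7,0],[[0,0,0],0,0]])

```text
time: 13.45
position: [0.5295, 0.0766, 0.2513]
tool_rot: [0.895, -0.445, -0.035, 0.007]
ft_force: [-0.1, 1.0, -0.1]
grip_width: 0.0868
```

Run:
```python
from h import *
st()
w=cams.camera("wrist");b=cams.camera("scene"); s=cams.camera("side")
im=np.zeros((560,800,3),np.uint8)
im[:300,:400]=cv2.resize(b["pixels"][120:240,380:540],(400,300),interpolation=2)
im[:300,400:]=cv2.resize(s["pixels"][90:210,190:350],(400,300),interpolation=2)
im[300:550,:400]=cv2.resize(w["pixels"],(400,250))
cv2.imwrite("pics/p2.png",im[...,::-1])
cv2.imwrite("pics/scene1.png",b["pixels"][...,::-1]);cv2.imwrite("pics/side1.png",s["pixels"][...,::-1])
```

```text
t 13.45 pos [0.5295 0.0766 0.2513] jaw -52.91 tilt [-0.0693  0.0189] F [-0.1  1.  -0.1] w 0.0868
```

View pics/p2.png

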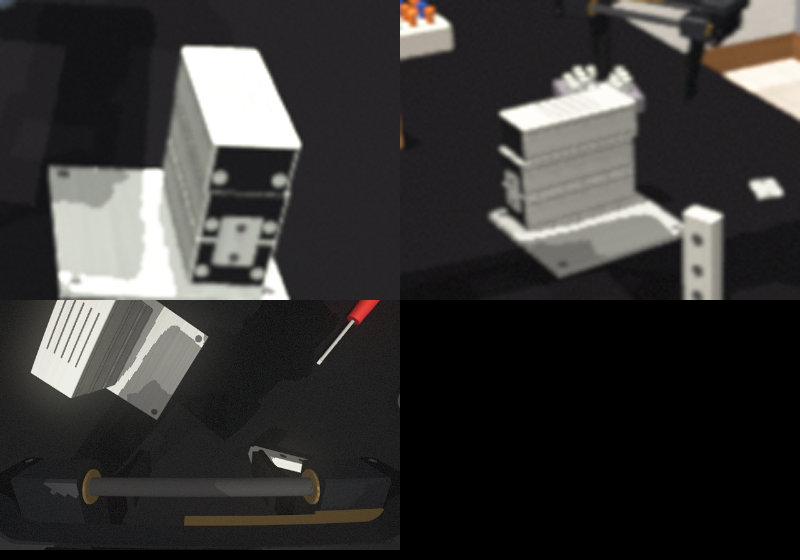

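Run:
```python
from h import *
b=cams.camera("scene"); s=cams.camera("side")
B0,B,S0,S=[cv2.imread(f"pics/{n}.png")[...,::-1] for n in("scene0","scene1","side0","side1")]
A=np.radians(4)
def n_(e): a,x,y,k,r=e; return "ang %.2f n %.1f (k%d r%.2f)"%(a,(y+(524-x)*np.tan(np.radians(a)))*np.cos(A)-524*np.sin(A),k,r)
def x_(e): a,x,y,k,r=e; return "ang %.2f x' %.1f (k%d r%.2f)"%(a,x*np.cos(A)+y*np.sin(A),k,r)
for nm,c,I0,I1,p0,q0,p1,q1,f in(
 ("side front",s,S0,S,(239.5,156.5),(284,144),(240.4,142.8),(284.4,130),n_),
 ("side back",s,S0,S,(229.5,149),(273,137.5),(229.2,135.6),(272,123.6),n_),
 ("scene back",b,B0,B,(479,157),(495,199),(483.2,140),(500,178.8),n_),
 ("scene front",b,B0,B,(450,157),(464,197),(452.8,138.4),(466.4,177.2),n_),
 ("side xmin",s,S0,S,(229.5,149),(239.5,156.5),(229.2,135.6),(240.4,142.8),x_),
 ("side xmax",s,S0,S,(273,137.5),(284,144),(272,123.6),(284.4,130),x_),
 ("scene xmin",b,B0,B,(450,157),(479,157),(452.8,138.4),(483.2,140),x_),
 ("scene xmax",b,B0,B,(464,197),(495,199),(466.4,177.2),(500,178.8),x_)):
    print(nm,"col",f(edge(c,p0,q0,.098,I0,3)),"| case",f(edge(c,p1,q1,.143,I1,3)))
```

```text
side front col ang 3.86 n 196.8 (k14 r0.32) | case ang 3.36 n 192.9 (k22 r0.47)
side back col ang 3.17 n 264.5 (k12 r0.13) | case ang 2.59 n 261.7 (k18 r1.06)
scene back col ang 3.56 n 265.9 (k22 r0.13) | case ang 3.03 n 263.1 (k19 r0.13)
scene front col ang 3.85 n 202.5 (k21 r0.04) | case ang 3.20 n 199.9 (k22 r0.06)
side xmin col ang -87.11 x' 461.3 (k26 r0.37) | case ang -87.07 x' 464.5 (k22 r0.30)
side xmax col ang -85.42 x' 616.6 (k19 r0.33) | case ang -79.49 x' 618.6 (k14 r0.45)
scene xmin col ang -83.66 x' 462.3 (k24 r0.11) | case ang -88.99 x' 466.8 (k25 r0.42)
scene xmax col ang -84.13 x' 621.6 (k25 r0.11) | case ang -86.78 x' 625.7 (k15 r0.20)
```

The relative edge fit (same cameras, same biases) puts the new unit at about +3.5 mm in x, -3 mm in y and -0.5° against the column. That is within step 1, and the square will true it in +y. The tool has picked up about 0.07 rad of tilt because each row restarts from the measured pose and the arm sagged under load. I plan to press the closed fingertips lightly on free bench to remove it before gripping the square.

>>> carry_out(steps=[[[1,-2,-3],6,1],[[1,-1.5,-4.5],6,1],[[0,0,-4.5],6,1],[[0,0,-4.5],0,1],[[0,0,-2],0,1],[[0,0,0],0,1]], squeeze=10)

```text
time: 14.3
position: [0.553, 0.0527, 0.0627]
tool_rot: [0.957, -0.288, -0.029, 0.009]
ft_force: [-1.1, 0.2, 0.2]
grip_width: 0.0472
```

Run:
```python
from h import *
st()
```

```text
t 14.30 pos [0.553  0.0527 0.0627] jaw -33.52 tilt [-0.0601 -0.001 ] F [-1.1  0.2  0.2] w 0.0472
```

>>> carry_out(steps=[[[0,0,-2],0,1],[[0,0,-1],0,1],[[0,0,0],0,1],[[0,0,-0.5],0,1],[[0,0,-0.5],0,1]])

```text
time: 14.8
position: [0.5568, 0.0561, 0.0258]
tool_rot: [0.958, -0.286, -0.024, 0.008]
ft_force: [-0.7, 0.4, 0.0]
grip_width: 0.0071
```

Run:
```python
from h import *
st()
```

```text
t 14.80 pos [0.5568 0.0561 0.0258] jaw -33.31 tilt [-0.0516 -0.0017] F [-0.7  0.4  0. ] w 0.0071
```

>>> carry_out(steps=[[[0,0,-0.5],0,1],[[0,0,-0.3],0,1],[[0,0,-0.3],0,1]])

```text
time: 15.1
position: [0.5587, 0.0552, 0.0224]
tool_rot: [0.958, -0.286, -0.022, 0.008]
ft_force: [-5.3, 0.5, 20.0]
grip_width: 0.0002
```

Run:
```python
from h import *
st()
```

```text
t 15.10 pos [0.5587 0.0552 0.0224] jaw -33.24 tilt [-0.0467 -0.0037] F [-5.3  0.5 20. ] w 0.0002
```

>>> carry_out(steps=[[[0,0,-0.3],0,1],[[0,0,-0.3],0,1],[[0,0,-0.3],0,1],[[0,0,-0.3],0,1]])

```text
time: 15.5
position: [0.5587, 0.0552, 0.0224]
tool_rot: [0.958, -0.286, -0.02, 0.008]
ft_force: [-3.5, 0.2, 19.4]
grip_width: 0.0005
```

Run:
```python
from h import *
st()
```

```text
t 15.50 pos [0.5587 0.0552 0.0224] jaw -33.27 tilt [-0.0439 -0.004 ] F [-3.5  0.2 19.4] w 0.0005
```

>>> carry_out(steps=[[[-0.4,0,-0.4],0,1],[[-0.4,0,-0.4],0,1],[[-0.4,0,-0.4],0,1],[[-0.4,0,-0.4],0,1]])

```text
time: 15.9
position: [0.5577, 0.0552, 0.0223]
tool_rot: [0.958, -0.288, -0.002, 0.003]
ft_force: [-0.5, 1.1, 21.1]
grip_width: 0.0007
```

Run:
```python
from h import *
st()
```

```text
t 15.90 pos [0.5577 0.0552 0.0223] jaw -33.42 tilt [-0.0052 -0.0049] F [-0.5  1.1 21.1] w 0.0007
```

>>> carry_out(steps=[[[0,0,2],0,0.5],[[0,0,4],3,0],[[0,0,4.5],7,0],[[0,0,4.5],7,0],[[-1,-2,3],7,0],[[-1,-2,1],7,0],[[0,-2,0],7,0],[[0,-2,0],7,0],[[0,0,0],7,0],[[0,0,0],7,0]])

```text
time: 16.9
position: [0.5387, -0.0286, 0.2278]
tool_rot: [0.97, 0.241, 0.009, 0.006]
ft_force: [-0.3, -0.9, -0.4]
grip_width: 0.0727
```

Run:
```python
from h import *
st()
w=cams.camera("wrist");b=cams.camera("scene"); s=cams.camera("side")
im=np.zeros((590,800,3),np.uint8)
im[:320,:400]=cv2.resize(b["pixels"][130:226,250:370],(400,320),interpolation=2)
im[:320,400:]=cv2.resize(s["pixels"][160:256,270:390],(400,320),interpolation=2)
im[320:570,:400]=cv2.resize(w["pixels"],(400,250))
cv2.imwrite("pics/p3.png",im[...,::-1])
cv2.imwrite("pics/scene2.png",b["pixels"][...,::-1]);cv2.imwrite("pics/side2.png",s["pixels"][...,::-1])
cv2.imwrite("pics/w3.png",w["pixels"][...,::-1]); import pickle; w.pop("pixels"); pickle.dump(w,open("w3.pkl","wb"))
```

```text
t 16.90 pos [ 0.5387 -0.0286  0.2278] jaw 27.92 tilt [ 0.0207 -0.0071] F [-0.3 -0.9 -0.4] w 0.0727
```

View pics/p3.png

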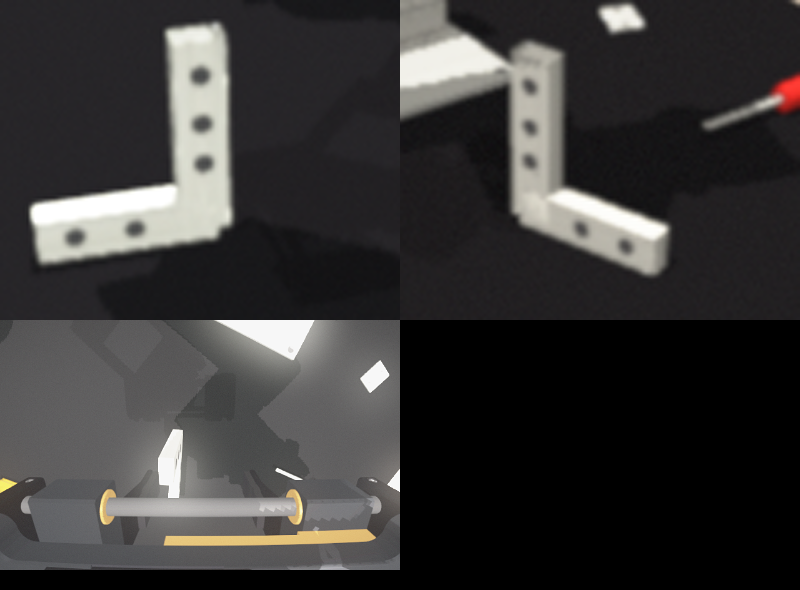

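Scene panel: the square's leg runs about x 166–230 and its foot bottom edge goes from (40,263) to (220,238). Side panel: the leg's left edge is at x=511, and the foot top edges run (548,203)–(657,243) and (560,190)–(668,228). The wrist panel shows the leg at about (172,450), with the joining plate at upper right.

Run:
```python
from h import *
b=cams.camera("scene"); s=cams.camera("side")
B,S=[cv2.imread(f"pics/{n}2.png")[...,::-1] for n in("scene","side")]
sb=lambda u,v:(250+u/3.333-.35,130+v/3.333-.35); ss=lambda u,v:(270+(u-400)/3.333-.35,160+v/3.333-.35)
A=np.radians(26)
def n_(e): a,x,y,k,r=e; return "ang %.2f n %.1f (pt %.1f %.1f k%d r%.2f)"%(a,x*np.cos(A)+y*np.sin(A),x,y,k,r)
print("scene foot bottom +x",n_(edge(b,sb(40,263),sb(218,238),0,B,3)))
print("scene foot top +x",n_(edge(b,sb(40,222),sb(174,203),.034,B,3)))
print("scene foot top -x",n_(edge(b,sb(34,205),sb(174,186),.034,B,3)))
print("side foot top -x",n_(edge(s,ss(550,204),ss(655,243),.034,S,3)))
print("side foot top +x",n_(edge(s,ss(562,190),ss(668,228),.034,S,3)))
print("side foot bot -x",n_(edge(s,ss(524,220),ss(648,273),0,S,3)))
P=lambda n,p: print(n,(p*1000).round(1).tolist(),"x' %.1f y' %.1f"%((p[0]*np.cos(A)+p[1]*np.sin(A))*1000,(-p[0]*np.sin(A)+p[1]*np.cos(A))*1000))
for n,c,f,uv,z in(("scene leg +x inner top",b,sb,(167,42),.15),("scene leg +x outer top",b,sb,(230,38),.15),("scene leg -x outer",b,sb,(225,24),.15),("scene leg -x inner",b,sb,(170,29),.15),
 ("scene foot end +x bottom",b,sb,(40,263),0),("side foot end -x bot",s,ss,(650,274),0),("side foot end +x top",s,ss,(668,228),.034),("side foot end -x top",s,ss,(656,243),.034),
 ("side leg -x outer top",s,ss,(511,58),.15),("side leg +x outer top",s,ss,(524,42),.15),("side leg +x inner",s,ss,(564,55),.15),("side leg -x inner",s,ss,(549,66),.15)):
    P(n,onz(c,f(*uv),z)[0])
```

```text
scene foot bottom +x ang -66.92 n 441.0 (pt 544.8 -111.2 k17 r0.25)
scene foot top +x ang -67.44 n 444.7 (pt 551.3 -116.0 k15 r0.41)
scene foot top -x ang -66.60 n 417.9 (pt 528.1 -129.4 k17 r0.12)
side foot top -x ang -66.55 n 416.0 (pt 527.3 -132.1 k17 r0.37)
side foot top +x ang -67.50 n 439.7 (pt 544.7 -113.8 k20 r0.27)
side foot bot -x ang -67.05 n 419.7 (pt 522.4 -113.8 k19 r0.26)
scene leg +x inner top [527.3, -75.9, 150.0] x' 440.7 y' -299.4
scene leg +x outer top [516.9, -38.4, 150.0] x' 447.8 y' -261.2
scene leg -x outer [498.3, -44.9, 150.0] x' 428.2 y' -258.8
scene leg -x inner [509.6, -77.8, 150.0] x' 423.9 y' -293.3
scene foot end +x bottom [564.5, -161.3, 0.0] x' 436.7 y' -392.5
side foot end -x bot [546.6, -167.4, 0.0] x' 417.9 y' -390.1
side foot end +x top [563.1, -164.7, 34.0] x' 433.9 y' -394.9
side foot end -x top [544.1, -176.2, 34.0] x' 411.8 y' -396.9
side leg -x outer top [489.4, -62.9, 150.0] x' 412.3 y' -271.1
side leg +x outer top [510.7, -45.9, 150.0] x' 438.8 y' -265.1
side leg +x inner [524.9, -78.8, 150.0] x' 437.2 y' -300.9
side leg -x inner [506.5, -87.7, 150.0] x' 416.8 y' -300.8
```

>>> carry_out(steps=[[[-1.4,-1.7,0],-2.5,0],[[-1.3,-1.7,0],-2.4,0],[[0,0,0],0,0],[[0,0,0],0,0]])

```text
time: 17.55
position: [0.5115, -0.0609, 0.227]
tool_rot: [0.981, 0.193, 0.009, 0.006]
ft_force: [0.1, 0.1, -0.5]
grip_width: 0.0868
```

Run:
```python
from h import *
st()
w=cams.camera("wrist"); cv2.imwrite("pics/w4.png",w["pixels"][...,::-1])
print(proj(w,[[.5116,-.0626,.15],[.5255,-.0719,.15],[.4977,-.0533,.15]]).round(0).tolist())
```

```text
t 17.55 pos [ 0.5115 -0.0609  0.227 ] jaw 22.30 tilt [ 0.0196 -0.0081] F [ 0.1  0.1 -0.5] w 0.0868
[[321.0, 223.0], [334.0, 241.0], [307.0, 204.0]]
```

View pics/w4.png

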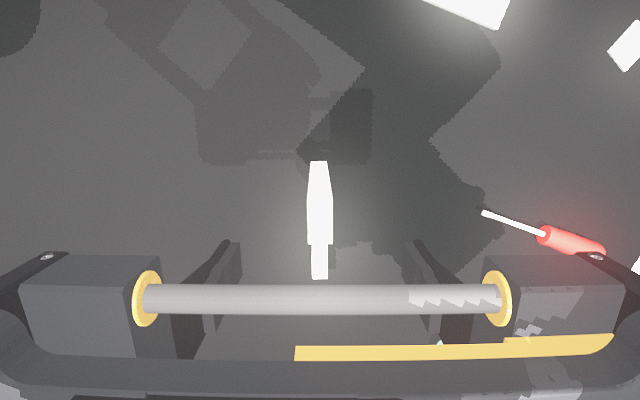

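The leg top is centred at (320,222); predicted (321,223). It is midway between the fingers, so I descend.

>>> carry_out(steps=[[[0,-0.1,-3],0.5,0],[[0,0,-3],0,0],[[0,0,-3],0,0],[[0,0,-1.5],0,0],[[0,0,0],0,0]])

```text
time: 18.1
position: [0.5167, -0.0593, 0.1204]
tool_rot: [0.98, 0.2, 0.013, 0.008]
ft_force: [0.6, 0.2, -0.3]
grip_width: 0.0869
```

Run:
```python
from h import *
st()
```

```text
t 18.10 pos [ 0.5167 -0.0593  0.1204] jaw 23.06 tilt [ 0.0289 -0.0098] F [ 0.6  0.2 -0.3] w 0.0869
```

>>> carry_out(steps=[[[-0.3,-0.1,2],0,0],[[-0.2,-0.1,2],0,0],[[0,0,0],0,0],[[0,0,-1],0,0],[[0,0,-1],0,0],[[0,0,-1],0,0],[[0,0,-1],0,0],[[0,0,-0.3],0,0]])

```text
time: 18.9
position: [0.5132, -0.0588, 0.1141]
tool_rot: [0.979, 0.201, 0.013, 0.007]
ft_force: [0.0, -0.2, -0.0]
grip_width: 0.0867
```

Run:
```python
from h import *
st()
```

```text
t 18.90 pos [ 0.5132 -0.0588  0.1141] jaw 23.23 tilt [ 0.0288 -0.0088] F [ 0.  -0.2 -0. ] w 0.0867
```

>>> carry_out(steps=[[[-0.15,-0.4,0],0,0.4],[[0,0,0],0,0.7],[[0,0,0],0,0.9],[[0,0,0],0,1],[[0,0,0],0,1],[[0,0,0],0,1],[[0,0,0],0,1],[[0,0,0],0,1],[[0,0,0],0,1]], squeeze=25)

```text
time: 19.8
position: [0.5116, -0.0634, 0.1136]
tool_rot: [0.979, 0.201, 0.013, 0.007]
ft_force: [0.7, 0.9, -0.2]
grip_width: 0.0232
```

Run:
```python
from h import *
st()
```

```text
t 19.80 pos [ 0.5116 -0.0634  0.1136] jaw 23.20 tilt [ 0.0283 -0.0087] F [ 0.7  0.9 -0.2] w 0.0232
```

>>> carry_out(steps=[[[0,0,0],0,1],[[0,0,0],0,1]])

```text
time: 20.0
position: [0.5114, -0.0633, 0.1136]
tool_rot: [0.979, 0.201, 0.013, 0.007]
ft_force: [0.2, 0.9, -0.1]
grip_width: 0.0179
```

Run:
```python
from h import *
st()
```

```text
t 20.00 pos [ 0.5114 -0.0633  0.1136] jaw 23.21 tilt [ 0.0277 -0.0087] F [ 0.2  0.9 -0.1] w 0.0179
```

>>> carry_out(steps=[[[0,0,2.5],0,1],[[0,0,2.5],0,1],[[0,0,0],0,1]], squeeze=35)

```text
time: 20.3
position: [0.5089, -0.0623, 0.1622]
tool_rot: [0.98, 0.201, 0.009, 0.005]
ft_force: [1.4, 0.3, -4.5]
grip_width: 0.0179
```

Run:
```python
from h import *
st()
```

```text
t 20.30 pos [ 0.5089 -0.0623  0.1622] jaw 23.18 tilt [ 0.0204 -0.0056] F [ 1.4  0.3 -4.5] w 0.0179
```

>>> carry_out(steps=[[[0.2,3,0.2],-2.7,1],[[0.3,4.5,0.2],-3.2,1],[[0.3,4.5,0.2],-3.2,1],[[0.3,4.5,0.2],-3.2,1],[[0.2,4,0.2],-3,1],[[0.2,2,0],-2,1],[[0,0,0],0,1]])

```text
time: 21.0
position: [0.5197, 0.1694, 0.1627]
tool_rot: [0.999, 0.042, 0.003, 0.005]
ft_force: [-1.1, 0.0, -4.0]
grip_width: 0.0177
```

Run:
```python
from h import *
st()
```

```text
t 21.00 pos [0.5197 0.1694 0.1627] jaw 4.78 tilt [ 0.0072 -0.0104] F [-1.1  0.  -4. ] w 0.0177
```

>>> carry_out(steps=[[[0.5,1.9,0],-0.5,1],[[0.4,1.9,-1],-0.5,1],[[0,0,-1.5],0,1],[[0,0,-0.4],0,1]])

```text
time: 21.4
position: [0.5259, 0.2065, 0.1275]
tool_rot: [0.999, 0.034, -0.001, 0.007]
ft_force: [-0.8, -0.3, -3.9]
grip_width: 0.0177
```

Run:
```python
from h import *
st()
b=cams.camera("scene"); s=cams.camera("side")
im=np.zeros((560,800,3),np.uint8)
im[:520,:400]=cv2.resize(b["pixels"][120:250,390:490],(400,520),interpolation=2)
im[:520,400:]=cv2.resize(s["pixels"][90:220,210:310],(400,520),interpolation=2)
cv2.imwrite("pics/p5.png",im[...,::-1])
```

```text
t 21.40 pos [0.5259 0.2065 0.1275] jaw 3.90 tilt [-0.0011 -0.0132] F [-0.8 -0.3 -3.9] w 0.0177
```

View pics/p5.png

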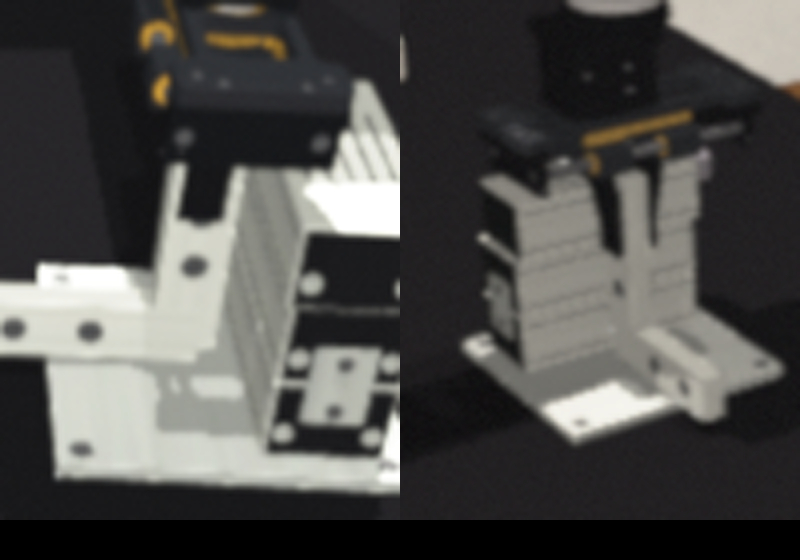

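The square is held upright in front of the column, with its foot just above the plate and a gap of roughly 10 mm to the column. Next: down onto the plate, then in +y.

>>> carry_out(steps=[[[0,0,-0.4],0,1],[[0,0,-0.2],0,1]])

```text
time: 21.7
position: [0.5269, 0.205, 0.1224]
tool_rot: [0.999, 0.033, 0.0, 0.006]
ft_force: [-0.2, 0.2, -3.8]
grip_width: 0.0181
```

Run:
```python
from h import *
st()
```

```text
t 21.70 pos [0.5269 0.205  0.1224] jaw 3.76 tilt [ 0.0008 -0.0129] F [-0.2  0.2 -3.8] w 0.0181
```

>>> carry_out(steps=[[[0,0.5,-0.1],0,1],[[0,0.3,-0.1],0,1]])

```text
time: 21.9
position: [0.5275, 0.2112, 0.1215]
tool_rot: [0.999, 0.033, 0.001, 0.008]
ft_force: [-1.2, -5.0, 5.9]
grip_width: 0.018
```

Run:
```python
from h import *
st()
```

```text
t 21.90 pos [0.5275 0.2112 0.1215] jaw 3.77 tilt [ 0.0016 -0.0162] F [-1.2 -5.   5.9] w 0.0180
```

>>> carry_out(steps=[[[0,0.3,-0.05],0,1],[[0,0.3,-0.05],0,1]])

```text
time: 22.1
position: [0.5282, 0.2174, 0.1216]
tool_rot: [0.999, 0.033, 0.002, 0.008]
ft_force: [0.0, -1.9, -0.6]
grip_width: 0.0178
```

Run:
```python
from h import *
st()
```

```text
t 22.10 pos [0.5282 0.2174 0.1216] jaw 3.77 tilt [ 0.0038 -0.0163] F [ 0.  -1.9 -0.6] w 0.0178
```

>>> carry_out(steps=[[[0,0.3,-0.05],0,1],[[0,0.3,-0.05],0,1]])

```text
time: 22.3
position: [0.5287, 0.2227, 0.1215]
tool_rot: [0.999, 0.034, 0.002, 0.01]
ft_force: [-0.8, -12.4, 3.9]
grip_width: 0.018
```

Run:
```python
from h import *
st()
```

```text
t 22.30 pos [0.5287 0.2227 0.1215] jaw 3.90 tilt [ 0.005  -0.0193] F [ -0.8 -12.4   3.9] w 0.0180
```

>>> carry_out(steps=[[[0,0.3,-0.05],0,1],[[0,0.3,-0.05],0,1]])

```text
time: 22.5
position: [0.5288, 0.2231, 0.1217]
tool_rot: [0.999, 0.037, 0.001, 0.016]
ft_force: [0.2, -13.4, 4.9]
grip_width: 0.0179
```

Run:
```python
from h import *
st()
```

```text
t 22.50 pos [0.5288 0.2231 0.1217] jaw 4.23 tilt [ 0.0041 -0.0319] F [  0.2 -13.4   4.9] w 0.0179
```

>>> carry_out(steps=[[[0,-0.1,-0.3],0,1],[[0,-0.1,-0.3],0,1]])

```text
time: 22.7
position: [0.529, 0.2222, 0.1213]
tool_rot: [0.999, 0.036, 0.002, 0.015]
ft_force: [-5.6, -0.6, 20.9]
grip_width: 0.0182
```

Run:
```python
from h import *
st()
```

```text
t 22.70 pos [0.529  0.2222 0.1213] jaw 4.11 tilt [ 0.0046 -0.0294] F [-5.6 -0.6 20.9] w 0.0182
```

>>> carry_out(steps=[[[0,-0.3,-0.3],0,1],[[0,-0.3,-0.3],0,1]])

```text
time: 22.9
position: [0.5289, 0.2211, 0.1214]
tool_rot: [0.999, 0.034, 0.003, 0.01]
ft_force: [-5.0, 5.1, 16.5]
grip_width: 0.0178
```

Run:
```python
from h import *
st()
```

```text
t 22.90 pos [0.5289 0.2211 0.1214] jaw 3.87 tilt [ 0.0071 -0.0197] F [-5.   5.1 16.5] w 0.0178
```

>>> carry_out(steps=[[[0,-0.3,-0.3],0,1],[[0,0.1,-0.15],0,1],[[0,0.2,-0.15],0,1]])

```text
time: 23.2
position: [0.529, 0.2227, 0.1215]
tool_rot: [0.999, 0.035, 0.005, 0.01]
ft_force: [-0.9, -14.1, 10.1]
grip_width: 0.0178
```

Run:
```python
from h import *
st()
```

```text
t 23.20 pos [0.529  0.2227 0.1215] jaw 3.98 tilt [ 0.0107 -0.0195] F [ -0.9 -14.1  10.1] w 0.0178
```

>>> carry_out(steps=[[[0,0.2,-0.15],0,1],[[0,0.2,-0.15],0,1]])

```text
time: 23.4
position: [0.5292, 0.2228, 0.1215]
tool_rot: [0.999, 0.036, 0.005, 0.014]
ft_force: [-2.5, -10.2, 9.9]
grip_width: 0.0179
```

Run:
```python
from h import *
st()
```

```text
t 23.40 pos [0.5292 0.2228 0.1215] jaw 4.15 tilt [ 0.0106 -0.0275] F [ -2.5 -10.2   9.9] w 0.0179
```

Run:
```python
from h import *
b=cams.camera("scene"); s=cams.camera("side")
B0=cv2.imread("pics/scene0.png")[...,::-1]; S0=cv2.imread("pics/side0.png")[...,::-1]
A=np.radians(4)
def n_(e): a,x,y,k,r=e; return "ang %.2f n %.1f (k%d r%.2f)"%(a,(y+(524-x)*np.tan(np.radians(a)))*np.cos(A)-524*np.sin(A),k,r)
print("scene back col",n_(edge(b,(479,157),(495,199),.098,B0,3)),"case",n_(edge(b,(488,150),(500,178),.143,None,4)))
im=np.zeros((560,800,3),np.uint8)
im[:520,:400]=cv2.resize(b["pixels"][120:250,420:520],(400,520),interpolation=2)
im[:520,400:]=cv2.resize(s["pixels"][90:220,210:310],(400,520),interpolation=2)
cv2.imwrite("pics/p6.png",im[...,::-1]); st()
```

```text
scene back col ang 3.56 n 265.9 (k22 r0.13) case ang 5.02 n 265.3 (k19 r0.12)
t 23.50 pos [0.5291 0.2229 0.1214] jaw 4.15 tilt [ 0.0106 -0.0275] F [ -2.2 -11.   11.9] w 0.0175
```

View pics/p6.png

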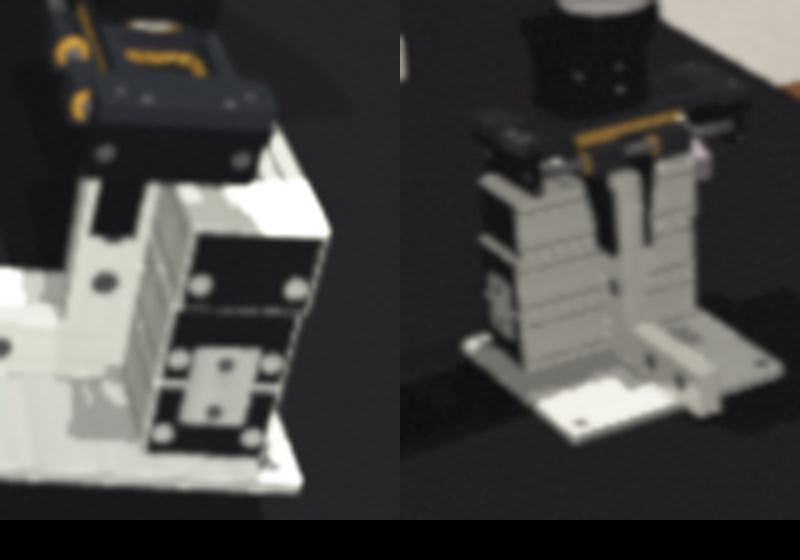

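The picture shows the square upright in the corner, foot on the plate and leg against the column. The scene-back fit hints that the unit may be slightly turned, so I check the vertical edges numerically.

Run:
```python
from h import *
c=cams.camera("scene"); g=cv2.cvtColor(c["pixels"],cv2.COLOR_RGB2GRAY).astype(float)
s=cams.camera("side"); gs=cv2.cvtColor(s["pixels"],cv2.COLOR_RGB2GRAY).astype(float)
def pk(g,r,a,b):   # centroid of brightness ridge in window
    v=g[r,a:b]-g[r,a:b].min(); return a+(v*np.arange(b-a)).sum()/v.sum(), v.max()
# predicted pixel of end-face vertical edges for flush unit, from column pose
for z in(.02,.05,.08,.094,.102,.12,.14):
    L,Rr=proj(c,[[.5993+.0021,.2449,z],[.5993-.0021,.3048,z]])
    out=[]
    for q in(L,Rr):
        r=int(round(q[1])); seg=g[r,int(q[0])-5:int(q[0])+7]; out.append((q.round(1).tolist(),seg.astype(int).tolist()))
    print(z,out)
```

```text
0.02 [([454.6, 228.7], [168, 167, 163, 159, 154, 149, 156, 148, 113, 130, 163, 169]), ([485.8, 230.1], [103, 151, 169, 169, 158, 138, 162, 208, 248, 252, 251, 228])]
0.05 [([457.2, 216.5], [134, 137, 138, 136, 133, 136, 152, 139, 90, 72, 78, 79]), ([489.1, 217.9], [78, 77, 81, 91, 112, 136, 93, 49, 39, 38, 39, 39])]
0.08 [([459.9, 203.9], [138, 143, 136, 128, 135, 139, 144, 143, 113, 57, 28, 26]), ([492.5, 205.2], [26, 27, 26, 26, 34, 64, 88, 59, 40, 39, 39, 38])]
0.094 [([461.2, 197.7], [138, 141, 139, 137, 133, 135, 151, 139, 88, 51, 37, 35]), ([494.1, 199.1], [39, 36, 43, 41, 67, 106, 88, 61, 44, 38, 38, 39])]
0.102 [([461.9, 194.2], [144, 145, 140, 129, 126, 137, 149, 154, 157, 132, 71, 41]), ([495.1, 195.5], [41, 40, 40, 43, 43, 53, 85, 93, 58, 38, 39, 38])]
0.12 [([463.6, 186.0], [138, 161, 165, 141, 128, 134, 140, 146, 149, 117, 59, 28]), ([497.3, 187.3], [28, 28, 28, 28, 28, 36, 77, 114, 74, 41, 39, 38])]
0.14 [([465.6, 176.7], [138, 144, 144, 140, 134, 128, 130, 150, 171, 174, 168, 162]), ([499.7, 178.0], [247, 249, 250, 251, 252, 252, 252, 244, 157, 55, 39, 39])]
```

```bash
cat > chk.py <<'E'
from h import *
b=cams.camera("scene"); s=cams.camera("side"); A=np.radians(4); C,D=np.cos(A),np.sin(A)
W=lambda xp,n,z:[(xp*C-n*D)/1000,(xp*D+n*C)/1000,z]
ld=lambda f:cv2.imread(f"pics/{f}.png")[...,::-1]
def run(nm,c,I0,I1,n0,r):
    res=[]
    for I,z,n in((I0,.098,n0),(I1,.143,n0-2.7),(None,.143,n0-1)):
        p,q=proj(c,[W(r[0],n,z),W(r[1],n,z)]); a,x,y,k,rr=edge(c,p,q,z,I,3); xm=(r[0]+r[1])/2
        X,N=x*C+y*D,-x*D+y*C; res.append("n %.1f@%d ang %.1f k%d"%(N+(xm-X)*np.tan(np.radians(a)-A),xm,a,k))
    print(nm,"| col",res[0],"| before",res[1],"| now",res[2])
run("scene back +x",b,ld("scene0"),ld("scene1"),265.8,(565,625))
run("side front -x",s,ld("side0"),ld("side1"),196.5,(462,512))
run("side front +x",s,ld("side0"),ld("side1"),196.5,(575,618))
run("scene front +x",b,ld("scene0"),ld("scene1"),202.5,(590,625))
st()
E
python3 chk.py
```

```text
scene back +x | col n 265.4@595 ang 3.3 k24 | before n 262.3@595 ang 2.8 k26 | now n 266.4@595 ang 3.2 k23
side front -x | col n 197.4@487 ang 1.8 k23 | before n 193.9@487 ang 2.6 k14 | now n 209.7@487 ang 2.5 k23
side front +x | col n 201.4@596 ang 28.9 k17 | before n 192.8@596 ang 4.4 k16 | now n 211.6@596 ang 7.9 k16
scene front +x | col n 202.3@607 ang 5.1 k22 | before n 199.0@607 ang 3.5 k25 | now n 204.5@607 ang 2.5 k21
t 23.70 pos [0.5291 0.2229 0.1215] jaw 4.14 tilt [ 0.0106 -0.0273] F [ -2.6 -10.7  11.6] w 0.0179
```

>>> carry_out(steps=[[[0,-0.3,-0.3],0,1],[[0,-0.3,-0.3],0,1],[[0,0.1,-0.15],0,1],[[0,0.15,-0.15],0,1]])

```text
time: 24.1
position: [0.5295, 0.2227, 0.1214]
tool_rot: [0.999, 0.034, 0.007, 0.011]
ft_force: [-0.9, -12.6, 11.8]
grip_width: 0.0177
```

```bash
python3 chk.py | grep -v side
python3 - <<'E'
from h import *
for _ in range(6): cams.camera("side")
st()
E
```

```text
scene back +x | col n 265.4@595 ang 3.3 k24 | before n 262.3@595 ang 2.8 k26 | now n 266.4@595 ang 3.2 k23
scene front +x | col n 202.3@607 ang 5.1 k22 | before n 199.0@607 ang 3.5 k25 | now n 204.6@607 ang 2.5 k20
t 24.20 pos [0.5296 0.2227 0.1214] jaw 3.92 tilt [ 0.014  -0.0208] F [-2.2 -9.7 11.7] w 0.0179
t 24.50 pos [0.5296 0.2227 0.1214] jaw 3.91 tilt [ 0.0139 -0.0204] F [-4.  -9.1 11.3] w 0.0180
```

```bash
python3 -c "
from h import *
print(robot.hand_in()); st()"
```

```text
the job is handed in; nothing more can be done
None
the job is handed in; nothing more can be done
```

The loose unit is stacked on the column and released, and the square is gripped and pressed into the corner. I handed the job in at about 24.5 s of the 54 s limit; no verdict was reported.

**Last readings before handing in:**
- **Push:** the wrist felt about 9 N back from the column and about 11 N up from the plate. Both readings held steady over 0.4 s.
- **Grip:** the jaws were at 18 mm, the square's thickness, with the grip set to 35 N.
- **Square upright:** the tool was within 0.014 rad of vertical sideways. Fore and aft it was within about 0.001 rad of where it was when it gripped the standing square.
- **Square in line:** the jaws were at 3.9°, against a column direction of about 3.7°.
- **New unit, long side:** its back edge at the +x end moved from about 3 mm on the square's side to about +1 mm past flush. I saw no turn in the last fit.
- **New unit, ends:** I put it about +3.5 mm along x (limit 6 mm) when I let go. I did not measure this again after pressing.

**Checks that disagreed:**
- The front-edge fit at the +x end gave about +2.2 mm, just over the 2 mm limit, but the gripper's shadow falls there.
- The side-camera edge fits were unusable because the gripper and shadow cover that edge.
- One earlier short-edge fit suggested the unit was turned about 1.5°; the later fit did not confirm it.

**Bystanders:** the bottle, screwdriver and joining plate were not approached, but I did not measure their positions at the end.

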